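# Latch the packed meal carrier

### The arm

A 6-joint arm with a two-finger parallel gripper is mounted at the origin on the work surface. World frame = base frame: x ahead of the robot, y to its left, z up, the work surface at z = 0. Lengths are in m, angles in rad, forces in N, time in s.
With the tool pointing down it reaches from about 0.425 to 0.95 m from the base axis. Payload 3.5 kg.
Tool frame: the origin (TCP) lies midway between the tips of the shut fingers; the grasp point (between the pads) lies 19 mm behind it; z points along the fingers, y is the line along which they close (so a half turn about z gives the same grasp; the last joint's range is limited). The gripper opens to 85 mm and grips with 20 to 120 N. Pads are 22 mm wide; open, the fingers measure 114 mm over their backs; the gripper's body (76 mm by 85 mm) begins 54 mm behind the grasp point. The pads swing forward as they close: fully open they stand 13 mm farther back than shut.
Start: joints at [1.081, 0.286, 1.577, -0, 1.279, -0.15], TCP at [0.225, 0.636, 0.231] pointing down, gripper open.
Joint ranges: [-2.77, 2.77], [-0.9, 2.22], [0.21, 2.48], [-1.53, 4.67], [0.24, 2.81], [-2.84, 2.84]. Speed limits (rad/s): [2.79, 2.79, 3.14, 3.14, 3.14, 3.14].

### API

Orientations are given as a unit quaternion [x, y, z, w].
In Python, from plant import * gives the robot as it stands.
- The arm moves only by the tool move_arm, never from a script. Its argument "moves" is a list of rows, each a list of 3 entries, a list of its own where there are three numbers: the opening, from 0 (shut) to 1 (fully open), then the shift along the tool's x, y, z in m, then the turn, a rotation vector about the tool's x, y, z in rad. A call has exactly 10 rows; each row shifts and turns the commanded pose from where the row before left it, along the tool's axes as they then stand; what a row does not reach is not made up. A row lasts 1/12 s, in which the tool goes at most 41.7 mm and 7.16 degrees, less where a joint would pass 70% of its speed; a pose out of reach is approached as far as the arm can. A call is refused whole if a number of a shift passes 0.0417 or a number of a turn 0.125, either way. A call with a gripper value outside its range is refused whole. The fingers move at their own pace and stop on an object; "grip_force" is the grip in N (left out, the last holds). Time passes only in rows, so rows that do not move let the fingers close, or fill a call up. It gives the time, the measured TCP pose, the force, the opening and the grip force at its end, in the units of the state.
- get_state(): the state, without advancing time (a new reading comes with each control period).
- read_camera(name): name is "side" or "top"; returns the picture (480x640x3 uint8, red, green, blue); there is no depth.
- camera_params(name): a dict with "fx", "fy", "cx", "cy" (pixels), "k1" (the pictures are not rectified: a ray, as slopes to the right and down, at radius r is drawn at 1 + k1 r^2 times it, then the intrinsics apply), "rvec" (rotation vector, rad) and "tvec" (3), from world to camera coordinates, as OpenCV has them. Camera axes: x right, y down, z forward; pixel columns grow to the right and rows downward; lengths in m; the calibration is good to about 2 mm. A picture is of the moment at which its call begins. camera_params takes no time and is no camera call.
- sign_off(): hands the job in; it is judged then, once.
The state is a dict: "time": time; "qpos": joint angles; "dq": joint speeds; "joint_efforts": joint torques, N m; "eef_pos": TCP position; "tcp_rot": TCP orientation; "contact_force": force on the tool from outside, world axes, zero at the start; "wrist_torque": the same for the moment, N m; "opening": opening from 0.0 (shut) to 1.0 (fully open); "finger_force": force on a finger pad.
Only numpy, scipy, OpenCV 4.12 (cv2) and the standard library are available. Lean on these libraries where they do the work, as an engineer would, in place of code of your own. Each camera call takes 0.05 s, during which the arm holds its last target. There are 200 camera calls.

### The job

One of the two grey meal carriers holds the bowl that has its lid on and is ready to go out. Swing that carrier's hinged hold-down bar over and down until it lies fully home in the catch on the opposite wall, and let go. Leave the bar of the carrier with the empty, lidless bowl standing open, and do not disturb the bowls or the other things on the counter.

Things in the scene. Friction and masses are not known exactly. Their poses are not given: they have to be found in the camera images.
- carrier_a: one of two identical grey meal carriers: open-topped box 165 (its x) x 180 (its y) x 85 mm high, walls 6 mm; too heavy to shift. Origin: centre of its underside, z up; yaw within 0.25 rad. Its hinged hold-down bar is on the middle of its -x wall (nearer the robot), the catch on the middle of its +x wall. It holds one round bowl.
- hinge_a (a point): middle of the hinge axis of carrier_a's bar, on top of its -x wall, 89 mm above the work surface; the axis is level, along the carrier's y. The hinge is stiff: the bar stays at any angle where it is left, does not fall or spring, and takes 1 to 2 N at the tab to move.
- bar_a (a joint): angle (rad) of carrier_a's bar: 0 = closed, level across the carrier's top along its +x, resting in the catch (a stop); 1.57 = upright; limit 1.9 (leaning back to -x); starts at 1.0 to 1.75. Flat steel bar 22 mm wide (carrier's y), 6 mm thick, 220 mm from hinge to tip, its last 48 mm a black grip tab 26 mm wide, 14 mm thick.
- tab_a (a point): centre of the grip tab on carrier_a's bar, 196 mm from the hinge axis; moves with the bar. When closed the tab overhangs the outside of the +x wall, free air below it.
- catch_a (a point): catch of carrier_a, middle of the top edge of its +x wall, 85 mm above the work surface: an open-topped fork, two fixed steel prongs 30 mm apart, tops 99 mm above the surface, 172 mm from the hinge axis at their outer face; the closed bar lies between them.
- carrier_b: one of two identical grey meal carriers: open-topped box 165 (its x) x 180 (its y) x 85 mm high, walls 6 mm; too heavy to shift. Origin: centre of its underside, z up; yaw within 0.25 rad. Its hinged hold-down bar is on the middle of its -x wall (nearer the robot), the catch on the middle of its +x wall. It holds one round bowl.
- hinge_b (a point): middle of the hinge axis of carrier_b's bar, on top of its -x wall, 89 mm above the work surface; the axis is level, along the carrier's y. The hinge is stiff: the bar stays at any angle where it is left, does not fall or spring, and takes 1 to 2 N at the tab to move.
- bar_b (a joint): angle (rad) of carrier_b's bar: 0 = closed, level across the carrier's top along its +x, resting in the catch (a stop); 1.57 = upright; limit 1.9 (leaning back to -x); starts at 1.0 to 1.75. Flat steel bar 22 mm wide (carrier's y), 6 mm thick, 220 mm from hinge to tip, its last 48 mm a black grip tab 26 mm wide, 14 mm thick.
- tab_b (a point): centre of the grip tab on carrier_b's bar, 196 mm from the hinge axis; moves with the bar. When closed the tab overhangs the outside of the +x wall, free air below it.
- catch_b (a point): catch of carrier_b, middle of the top edge of its +x wall, 85 mm above the work surface: an open-topped fork, two fixed steel prongs 30 mm apart, tops 99 mm above the surface, 172 mm from the hinge axis at their outer face; the closed bar lies between them.
- bowl_lidded: round black plastic meal bowl closed with a flat white lid, 134 mm diameter, 74 mm high, standing in one of the carriers, below its rim. Origin: centre of its underside; z up.
- bowl_open: round black plastic bowl, empty and without a lid, 128 mm diameter, 66 mm high, standing in the other carrier. Origin: centre of its underside; z up.
- meal_tray: a single sealed black meal tray with a cardboard lid, 135 x 185 x 42 mm, lying on the right; bystander. Origin: centre of its underside.
- tray_stack: a stack of three sealed black meal trays, 135 x 185 x 126 mm, on the left; bystander. Origin: centre of its underside.
- serving_spoon: a serving spoon, 220 mm long, lying between the carriers; bystander.
- spice_jar: a low jar, 54 mm diameter, 58 mm high, beyond and between the carriers; bystander. Origin: centre of its underside.
- sanitizer: a white bottle, 66 mm diameter, 190 mm high, nearer the robot, between the carriers; bystander. Origin: centre of its underside.
- mug: a white mug, 80 mm diameter, 90 mm high, nearer the robot, between the carriers; bystander. Origin: centre of its underside.
- can: a food can, 74 mm diameter, 110 mm high, on the left; bystander. Origin: centre of its underside.
Mind the look-alikes: they are no part of the job. What is shaped like the bowl_open but purple is not meant.

How it is judged:
At the end, for the whole second after the job is handed in: The bar of the carrier holding the lidded bowl is within 0.05 rad of fully closed, the bar of the other carrier is still open (above 0.8 rad), and both bowls stand upright (within 0.15 rad) in the carriers they started in (within 40 mm of the carrier's centre) (((horizontal distance between bowl_lidded and carrier_a below 0.04 m and horizontal distance between bowl_open and carrier_b below 0.04 m and value of joint bar_a below 0.05 rad and value of joint bar_b above 0.8 rad) or (horizontal distance between bowl_lidded and carrier_b below 0.04 m and horizontal distance between bowl_open and carrier_a below 0.04 m and value of joint bar_b below 0.05 rad and value of joint bar_a above 0.8 rad)) and angle between each of bowl_lidded, bowl_open's own z axis and vertical below 0.15 rad); the robot touches nothing.
It fails at once if a bowl is shifted by more than 30 mm (distance of any of bowl_lidded, bowl_open from where it was at the start of the episode above 0.03 m).
It fails at once if a bystander on the counter is moved by more than 30 mm (distance of any of meal_tray, tray_stack, serving_spoon, spice_jar, sanitizer, mug, can from where it was at the start of the episode above 0.03 m).
It also fails if it takes over 38 s, if anything falls off the work surface, if the arm or the gripper's body presses on something with over 40 N, if the wrist force passes 120 N, or if a joint passes its speed limit or range.

## Working session

There is one attempt and no reset: what is moved stays moved. The work goes in short steps, Python scripts to look and compute and a tool call to move; the robot and the scene stay as the last step left them, time stands still between calls to the robot, and variables do not carry over. Pictures are saved under pics/ and viewed, at most 10 in all, crops included, and the job is handed in when it is done.

Besides the shell and the picture viewer there is one more tool, called after "Emit:" by a JSON object that holds its "name" and its "arguments", one argument or row to a line. move_arm: Moves the arm, as the interface text tells. Its arguments: {"type":"object","properties":{"moves":{"type":"array"},"grip_force":{"type":"number"}},"required":["moves"]}

```bash
mkdir -p pics
python3 - <<'E'
from plant import *
import cv2
for n in("top","side"):
    cv2.imwrite(f"pics/{n}0.png",read_camera(n)[:,:,::-1]); print(n,camera_params(n))
s=get_state();print(s["time"],s["eef_pos"],s["tcp_rot"])
E
```

```text
top {'fx': 586.9634453141791, 'fy': 586.9634453141791, 'cx': 310.6405779439495, 'cy': 237.90961704996388, 'k1': -0.14122665413594332, 'rvec': array([ 2.15966766, -2.20043267,  0.11025783]), 'tvec': array([0.00549302, 0.47276218, 1.39133422])}
side {'fx': 604.2174203922712, 'fy': 604.2174203922712, 'cx': 309.61051731748006, 'cy': 244.34781490088767, 'k1': -0.11612587095384529, 'rvec': array([ 2.16487755, -0.09023279,  0.06902692]), 'tvec': array([-0.43395258,  0.08662236,  1.3803429 ])}
0.1 [0.22466163 0.6358785  0.23005929] [ 1.69091536e-01  9.85599749e-01 -1.03132067e-03 -3.51081632e-04]
```

View pics/top0.png

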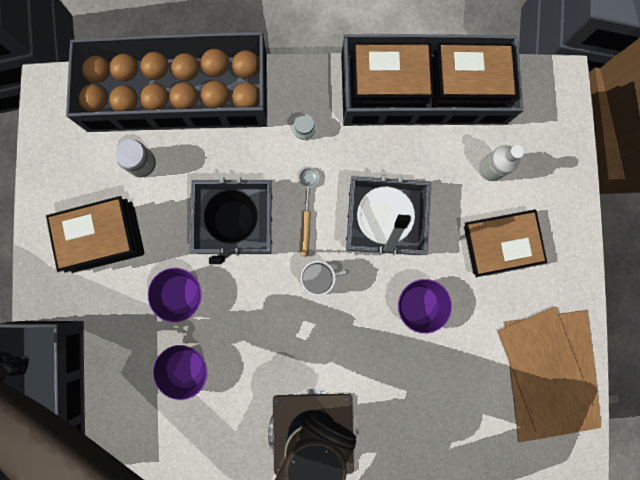

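View pics/side0.png

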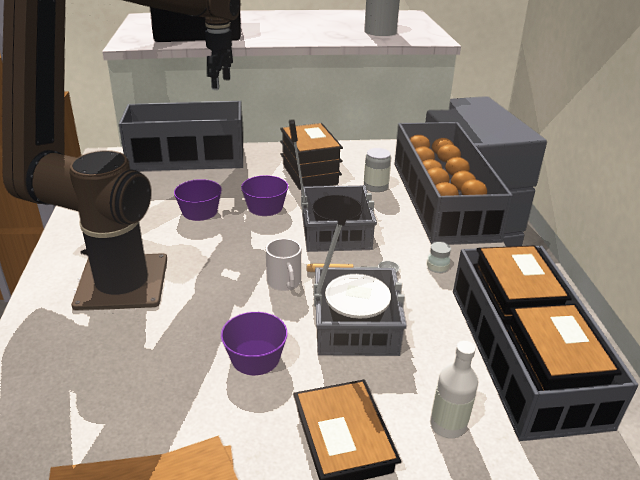

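The top view shows two carriers:
- **Left, (231,216):** holds the black lidless bowl. Its bar tab is at (217,259).
- **Right, (388,216):** holds the white-lidded bowl. Its tab is at (402,222) in top and (342,215) in side.

Look-alikes are the purple bowls at (174,294), (180,371) and (425,305), and the left carrier itself. I choose the right carrier and will check it in a close crop.

```bash
cat > h.py <<'E'
import numpy as np, cv2
from plant import *
def cam(n):
    p=camera_params(n);K=np.array([[p['fx'],0,p['cx']],[0,p['fy'],p['cy']],[0,0,1]])
    return K,np.array([p['k1'],0,0,0]),p['rvec'],p['tvec']
def ray(n,uv):
    K,d,r,t=cam(n);R=cv2.Rodrigues(r)[0]
    q=cv2.undistortPoints(np.array([[uv]],float),K,d)[0,0]
    return -R.T@t, R.T@np.array([*q,1])
def plane(n,uv,z):
    c,v=ray(n,uv);return c+v*(z-c[2])/v[2]
def proj(n,P):
    K,d,r,t=cam(n);return cv2.projectPoints(np.array(P,float).reshape(-1,3),r,t,K,d)[0][:,0]
def tri(a,b):
    (c1,v1),(c2,v2)=ray("top",a),ray("side",b)
    s=np.linalg.lstsq(np.c_[v1,-v2],c2-c1,rcond=None)[0]
    p,q=c1+v1*s[0],c2+v2*s[1];return (p+q)/2,np.linalg.norm(p-q)
E
python3 - <<'E'
import cv2,numpy as np
a=cv2.imread("pics/top0.png")[165:265,335:445];b=cv2.imread("pics/side0.png")[195:365,300:420]
a=cv2.resize(a,None,fx=3.6,fy=3.6,interpolation=2);b=cv2.resize(b,None,fx=3,fy=3,interpolation=2)
o=np.zeros((510,770,3),np.uint8);o[:360,:396]=a;o[:510,400:760]=b
cv2.imwrite("pics/crop0.png",o)
E
```

```text
(no output)
```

View pics/crop0.png

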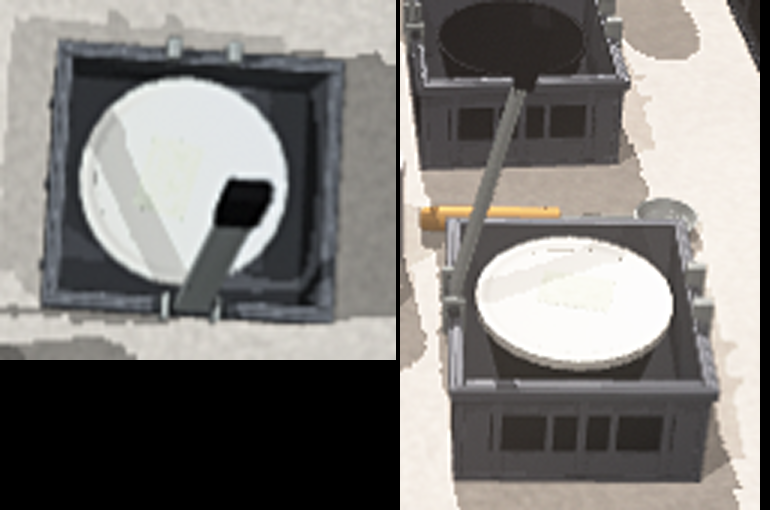

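The crop confirms it: the white-lidded bowl is in this carrier. Its bar leans over the lid, with tab top at about (403,221) and catch prongs at (383.6,177.5) and (400.3,178.9). Next I work out the geometry.

Run:
```python
from h import *
c=lambda u,v:(335+u/3.6,165+v/3.6)
s=lambda u,v:(300+(u-400)/3,195+v/3)
cor=[plane("top",c(*p),.085)[:2] for p in[(62,42),(342,62),(332,318),(44,302)]]
cor=np.array(cor);ctr=cor.mean(0)
d=(cor[0]-cor[3]+cor[1]-cor[2]);e=cor[0]-cor[1]+cor[3]-cor[2]
print("sizes",np.linalg.norm(d)/2,np.linalg.norm(e)/2)
y1=np.arctan2(d[1],d[0]);y2=np.arctan2(-e[0],e[1]);print(ctr,y1,y2)
pr=[plane("top",c(*p),.099)[:2] for p in[(175,45),(235,50)]];hi=[plane("top",c(*p),.092)[:2] for p in[(165,305),(215,310)]]
m,h=np.mean(pr,0),np.mean(hi,0);y3=np.arctan2(*(m-h)[::-1]);print("prong",m,"hinge",h,np.linalg.norm(m-h),y3)
yaw=(y1+y2)/2
ux=np.array([np.cos(yaw),np.sin(yaw)]);H=np.r_[ctr-ux*.08,.089];print("H",H)
# angle: side-view bar/tab junction and top-view tab far end
for a in np.arange(.9,1.8,.05):
    P=[H+r*np.r_[ux*np.cos(a),np.sin(a)] for r in(.172,.196,.22)]
    t,q=proj("top",P),proj("side",P)
    f=lambda X,Y:np.round(X,0).tolist()
    print(round(a,2),((t-[335,165])*3.6).round().tolist(),((q-[300,195])*3+[400,0]).round().tolist())
```

```text
sizes 0.16790513695197154 0.18425881877120476
[ 0.5168866  -0.18595791] -0.0866971430687478 -0.07995291759531116
prong [ 0.60070659 -0.1927664 ] hinge [ 0.43440106 -0.17864379] 0.16690409759638966 -0.08471642481380177
H [ 0.43716416 -0.17929962  0.089     ]
0.9 [[232.0, 103.0], [239.0, 72.0], [245.0, 40.0]] [[631.0, 125.0], [657.0, 101.0], [683.0, 75.0]]
0.95 [[233.0, 114.0], [240.0, 84.0], [247.0, 53.0]] [[621.0, 119.0], [645.0, 93.0], [670.0, 66.0]]
1.0 [[234.0, 124.0], [241.0, 96.0], [248.0, 67.0]] [[610.0, 112.0], [633.0, 85.0], [657.0, 58.0]]
1.05 [[235.0, 136.0], [241.0, 109.0], [249.0, 82.0]] [[599.0, 106.0], [620.0, 78.0], [642.0, 49.0]]
1.1 [[235.0, 148.0], [242.0, 123.0], [249.0, 98.0]] [[587.0, 100.0], [607.0, 71.0], [627.0, 42.0]]
1.15 [[235.0, 160.0], [243.0, 138.0], [250.0, 114.0]] [[575.0, 95.0], [593.0, 65.0], [612.0, 35.0]]
1.2 [[236.0, 174.0], [243.0, 153.0], [250.0, 131.0]] [[563.0, 91.0], [579.0, 60.0], [596.0, 29.0]]
1.25 [[236.0, 187.0], [243.0, 168.0], [251.0, 149.0]] [[550.0, 87.0], [565.0, 55.0], [579.0, 24.0]]
1.3 [[236.0, 201.0], [243.0, 184.0], [251.0, 167
[... 240 characters left out ...]
0, 12.0]]
1.45 [[235.0, 245.0], [242.0, 235.0], [250.0, 225.0]] [[497.0, 76.0], [503.0, 43.0], [510.0, 9.0]]
1.5 [[235.0, 260.0], [242.0, 253.0], [249.0, 245.0]] [[483.0, 75.0], [487.0, 41.0], [492.0, 7.0]]
1.55 [[234.0, 275.0], [241.0, 271.0], [248.0, 266.0]] [[470.0, 74.0], [471.0, 41.0], [473.0, 6.0]]
1.6 [[233.0, 290.0], [240.0, 288.0], [247.0, 286.0]] [[456.0, 74.0], [455.0, 40.0], [455.0, 6.0]]
1.65 [[232.0, 306.0], [239.0, 306.0], [246.0, 307.0]] [[442.0, 74.0], [439.0, 41.0], [437.0, 7.0]]
1.7 [[231.0, 321.0], [238.0, 324.0], [245.0, 327.0]] [[428.0, 75.0], [424.0, 42.0], [419.0, 9.0]]
1.75 [[230.0, 337.0], [236.0, 342.0], [243.0, 348.0]] [[414.0, 77.0], [408.0, 44.0], [401.0, 11.0]]
```

Emit:
{"name": "move_arm", "arguments": {
  "moves": [
    [0,[0,0,-0.036],[0,0,-0.086]],
    [0,[0,0,-0.036],[0,0,-0.086]],
    [0,[0,0,-0.036],[0,0,-0.085]],
    [0,[0,0,-0.036],[0,0,0]],
    [0,[0,0,-0.036],[0,0,0]],
    [0,[-0.03,-0.025,0],[0,0,0]],
    [0,[-0.03,-0.025,0],[0,0,0]],
    [0,[-0.03,-0.025,0],[0,0,0]],
    [0,[-0.03,-0.025,0],[0,0,0]],
    [0,[-0.03,-0.025,0],[0,0,0]]
  ]
}}

```text
time: 0.93
eef_pos: [0.3648, 0.498, 0.4107]
tcp_rot: [0.041, 0.999, -0.0, -0.0]
contact_force: [0.5, 0.6, 0.1]
opening: -0.001
finger_force: 0.0
```

Emit:
{"name": "move_arm", "arguments": {
  "moves": [
    [0,[-0.014,-0.038,0],[0,0,0]],
    [0,[-0.014,-0.038,0],[0,0,0]],
    [0,[-0.014,-0.038,0],[0,0,0]],
    [0,[-0.014,-0.038,0],[0,0,0]],
    [0,[-0.014,-0.038,0],[0,0,0]],
    [0,[-0.014,-0.038,0],[0,0,0]],
    [0,[-0.014,-0.038,0],[0,0,0]],
    [0,[-0.014,-0.038,0],[0,0,0]],
    [0,[-0.014,-0.038,0],[0,0,0]],
    [0,[-0.014,-0.038,0],[0,0,0]]
  ]
}}

```text
time: 1.77
eef_pos: [0.472, 0.1073, 0.4109]
tcp_rot: [0.041, 0.999, 0.0, -0.0]
contact_force: [0.9, 0.4, -0.2]
opening: 0.001
finger_force: 0.0
```

Emit:
{"name": "move_arm", "arguments": {
  "moves": [
    [0,[0.003,-0.036,0],[0,0,0]],
    [0,[0.003,-0.036,0],[0,0,0]],
    [0,[0.003,-0.036,0],[0,0,0]],
    [0,[0.003,-0.036,0],[0,0,0]],
    [0,[0.003,-0.036,0],[0,0,0]],
    [0,[0.003,-0.036,0],[0,0,0]],
    [0,[0.003,-0.036,0],[0,0,0]],
    [0,[0.003,-0.036,0],[0,0,0]],
    [0,[0,0,0],[0,0,0]],
    [0,[0,0,0],[0,0,0]]
  ]
}}

```text
time: 2.6
eef_pos: [0.4238, -0.1772, 0.4104]
tcp_rot: [0.043, 0.999, 0.001, -0.001]
contact_force: [0.9, 0.8, -0.0]
opening: -0.004
finger_force: 0.0
```

Run:
```python
from h import *
a=read_camera("top")[150:280,320:460,::-1];b=read_camera("side")[150:310,280:420,::-1]
o=np.zeros((480,800,3),np.uint8);o[:364,:392]=cv2.resize(a,(392,364));o[:,380:]=cv2.resize(b,(420,480))
cv2.imwrite("pics/c1.png",o);s=get_state();print(s["eef_pos"],s["qpos"])
H=np.array([.436,-.179,.089]);u=np.array([.9966,-.083]);P=s["eef_pos"]
print(proj("top",[P])*1-[320,150],proj("side",[P])-[280,150])
# in-carrier TCP target for each bar angle: along x from hinge, z
for a in np.r_[1.36,1.2:-.01:-.1]:
    r=.2;print(round(a,2),np.round([r*np.cos(a)-.007*np.sin(a)-.011,.089+r*np.sin(a)+.007*np.cos(a)],3))
d=P[:2]-H[:2];print("now",d@u,d@[.083,.9966],P[2])
```

```text
[ 0.42443437 -0.17533869  0.41100215] [-6.13589089e-01 -2.85265586e-01  1.82898881e+00  5.50109130e-04
  1.59870902e+00 -2.10165491e+00]
[[91.65174949 93.50476119]] [[35.93454702 -5.1144541 ]]
1.36 [0.024 0.286]
1.2 [0.055 0.278]
1.1 [0.073 0.27 ]
1.0 [0.091 0.261]
0.9 [0.108 0.25 ]
0.8 [0.123 0.237]
0.7 [0.137 0.223]
0.6 [0.15  0.208]
0.5 [0.161 0.191]
0.4 [0.17  0.173]
0.3 [0.178 0.155]
0.2 [0.184 0.136]
0.1 [0.187 0.116]
-0.0 [0.189 0.096]
now -0.011830197147124863 0.002688911857640634 0.41100214798206963
```

View pics/c1.png

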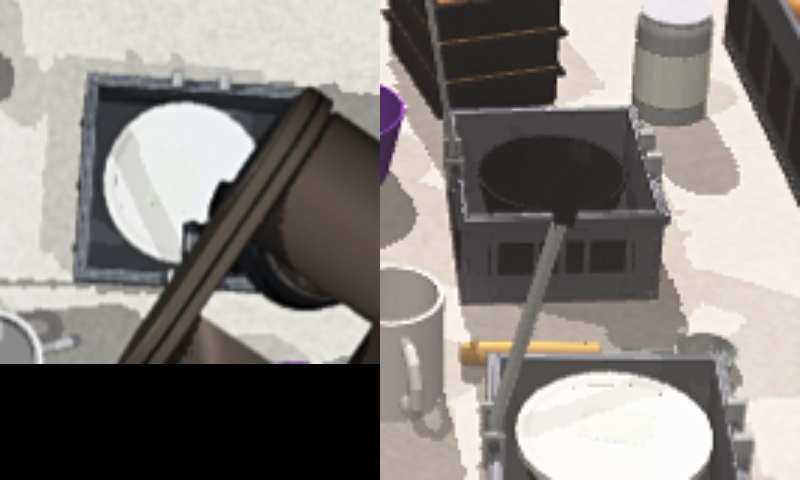

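The bar hasn't moved: the tab in the side crop is at (566,215), and the gripper is behind and above it. Next I descend behind the tab and sweep along the arc.

Emit:
{"name": "move_arm", "arguments": {
  "moves": [
    [0,[0,-0.001,0.03],[0,0,0]],
    [0,[0,-0.001,0.03],[0,0,0]],
    [0,[0,0,0.03],[0,0,0]],
    [0,[0,0,0.03],[0,0,0]],
    [0,[-0.03,0,0.003],[0,0,0]],
    [0,[-0.017,0,0.004],[0,0,0]],
    [0,[-0.02,0,0.006],[0,0,0]],
    [0,[-0.018,0,0.008],[0,0,0]],
    [0,[-0.018,0,0.009],[0,0,0]],
    [0,[-0.017,0,0.011],[0,0,0]]
  ]
}}

```text
time: 3.53
eef_pos: [0.5452, -0.1856, 0.2503]
tcp_rot: [0.04, 0.999, -0.0, -0.0]
contact_force: [-0.8, 0.4, -0.1]
opening: -0.004
finger_force: 0.5
```

Run:
```python
from h import *
b=read_camera("side")[150:310,280:460,::-1]
cv2.imwrite("pics/c2.png",cv2.resize(b,None,fx=3,fy=3));s=get_state()
H=np.array([.436,-.179]);P=s["eef_pos"];d=P[:2]-H
print("now",d@[.9966,-.083],d@[.083,.9966],P[2],s["contact_force"])
```

```text
now 0.11038958126905515 0.002741721510866336 0.24717949287721297 [ 0.29964393 -0.50343222 -2.01303751]
```

View pics/c2.png

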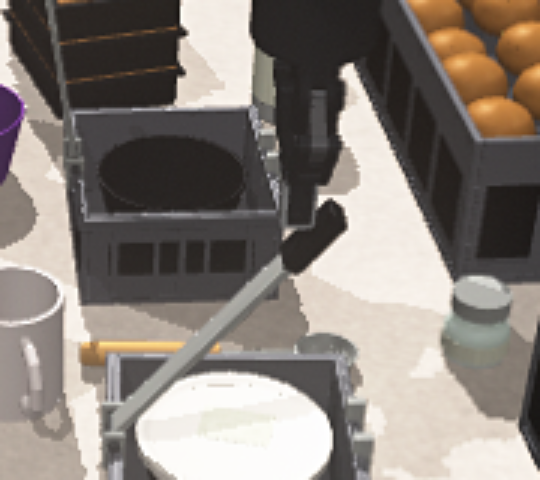

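The shut fingertip sits on the tab, seen at (300,235) in the crop, and the bar has swung to about 0.9 rad. I carry on along the arc.

Emit:
{"name": "move_arm", "arguments": {
  "moves": [
    [0,[-0.015,0,0.012],[0,0,0]],
    [0,[-0.015,0,0.014],[0,0,0]],
    [0,[-0.014,0,0.015],[0,0,0]],
    [0,[-0.012,0,0.017],[0,0,0]],
    [0,[-0.01,0,0.018],[0,0,0]],
    [0,[-0.008,0,0.018],[0,0,0]],
    [0,[-0.006,0,0.019],[0,0,0]],
    [0,[-0.003,0,0.02],[0,0,0]],
    [0,[-0.002,0,0.01],[0,0,0]],
    [0,[0,0,0],[0,0,0]]
  ]
}}

```text
time: 4.42
eef_pos: [0.6273, -0.1925, 0.1044]
tcp_rot: [0.04, 0.999, 0.001, -0.003]
contact_force: [-0.9, 0.1, -0.6]
opening: -0.001
finger_force: 0.0
```

Run:
```python
from h import *
s=get_state()
H=np.array([.436,-.179]);P=s["eef_pos"];d=P[:2]-H
print("now",d@[.9966,-.083],d@[.083,.9966],P[2],s["contact_force"])
```

```text
now 0.1917340957265872 0.0023845849381551585 0.10443714912360966 [-0.91314708  0.10879992 -0.58478513]
```

Now down in small steps until the stop is felt.

Emit:
{"name": "move_arm", "arguments": {
  "moves": [
    [0,[0,0,0.002],[0,0,0]],
    [0,[0,0,0.002],[0,0,0]],
    [0,[0,0,0.002],[0,0,0]],
    [0,[0,0,0.001],[0,0,0]],
    [0,[0,0,0.001],[0,0,0]],
    [0,[0,0,0],[0,0,0]],
    [0,[0,0,0],[0,0,0]],
    [0,[0,0,0],[0,0,0]],
    [0,[0,0,0],[0,0,0]],
    [0,[0,0,0],[0,0,0]]
  ]
}}

```text
time: 5.25
eef_pos: [0.6286, -0.195, 0.0994]
tcp_rot: [0.041, 0.999, -0.0, 0.0]
contact_force: [1.4, 0.1, 0.7]
opening: 0.003
finger_force: 0.3
```

Emit:
{"name": "move_arm", "arguments": {
  "moves": [
    [0,[0,0,0.001],[0,0,0]],
    [0,[0,0,0.001],[0,0,0]],
    [0,[0,0,0],[0,0,0]],
    [0,[0,0,0],[0,0,0]],
    [0,[0,0,0],[0,0,0]],
    [0,[0,0,0],[0,0,0]],
    [0,[0,0,0],[0,0,0]],
    [0,[0,0,0],[0,0,0]],
    [0,[0,0,0],[0,0,0]],
    [0,[0,0,0],[0,0,0]]
  ]
}}

```text
time: 6.08
eef_pos: [0.6285, -0.1948, 0.0973]
tcp_rot: [0.041, 0.999, 0.0, -0.0]
contact_force: [-0.3, -0.4, -0.5]
opening: -0.0
finger_force: 0.0
```

Run:
```python
from h import *
for i in range(4):
    b=read_camera("side");s=get_state();print(s["eef_pos"],s["contact_force"])
cv2.imwrite("pics/c3.png",cv2.resize(b[220:380,280:440,::-1],None,fx=3.5,fy=3.5))
```

```text
[ 0.62857246 -0.19481108  0.09733268] [ 0.21111489 -0.5036225   0.16142533]
[ 0.62857908 -0.19480387  0.09733333] [-0.42275139  0.24018983 -0.87620154]
[ 0.62858191 -0.19484409  0.09735943] [ 0.79281121 -0.36293882 -0.41302703]
[ 0.62860892 -0.19483007  0.09736559] [-0.05614777  0.55521889 -0.28251746]
```

View pics/c3.png

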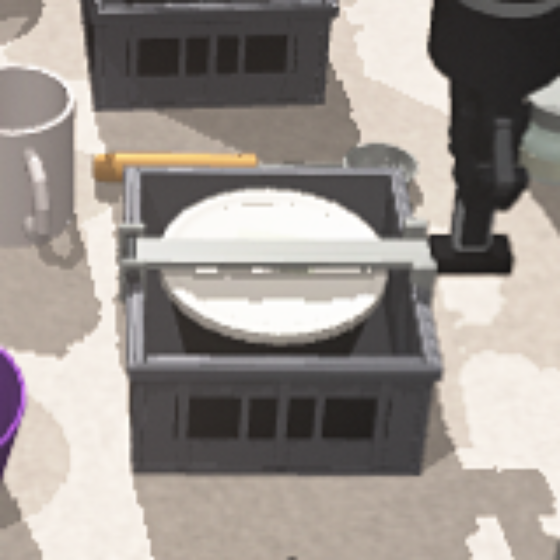

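The bar lies between the prongs at (420,250), but I haven't felt the stop yet. I press on gently.

Emit:
{"name": "move_arm", "arguments": {
  "moves": [
    [0,[0,0,0.001],[0,0,0]],
    [0,[0,0,0],[0,0,0]],
    [0,[0,0,0.001],[0,0,0]],
    [0,[0,0,0],[0,0,0]],
    [0,[0,0,0.001],[0,0,0]],
    [0,[0,0,0],[0,0,0]],
    [0,[0,0,0],[0,0,0]],
    [0,[0,0,0],[0,0,0]],
    [0,[0,0,0],[0,0,0]],
    [0,[0,0,0],[0,0,0]]
  ]
}}

```text
time: 7.12
eef_pos: [0.6287, -0.1949, 0.0959]
tcp_rot: [0.041, 0.999, -0.0, -0.0]
contact_force: [-2.8, 1.6, 7.8]
opening: -0.0
finger_force: 3.6
```

Upward force is 7.8 N at z = 0.096, the height expected for a closed bar. One more millimetre, then I retreat upward.

Emit:
{"name": "move_arm", "arguments": {
  "moves": [
    [0,[0,0,0.001],[0,0,0]],
    [0,[0,0,0],[0,0,0]],
    [0,[0,0,0],[0,0,0]],
    [0,[0,0,-0.01],[0,0,0]],
    [0,[0,0,-0.03],[0,0,0]],
    [0,[0,0,-0.04],[0,0,0]],
    [0,[0,0,-0.04],[0,0,0]],
    [0,[0,0,-0.04],[0,0,0]],
    [0,[0,0,-0.04],[0,0,0]],
    [0,[0,0,0],[0,0,0]]
  ]
}}

```text
time: 7.95
eef_pos: [0.6321, -0.1964, 0.3055]
tcp_rot: [0.041, 0.999, -0.004, 0.009]
contact_force: [0.6, -0.4, 1.8]
opening: -0.002
finger_force: 0.0
```

Run:
```python
from h import *
b=read_camera("side");s=get_state();print(s["eef_pos"],s["contact_force"],s["time"])
cv2.imwrite("pics/c4.png",cv2.resize(b[130:380,240:450,::-1],None,fx=2.4,fy=2.4))
H=np.array([.436,-.179,.089]);u=np.array([.9966,-.083])
for a in(0,.05,.1):
    P=H+.22*np.r_[u*np.cos(a),np.sin(a)]+[0,0,.007];print(a,(proj("side",[P])-[240,130])*2.4)
```

```text
[ 0.63104788 -0.19592948  0.30104659] [-0.07244677 -0.13985004 -0.53768917] 8.0
0 [[448.66755653 383.5647439 ]]
0.05 [[449.99437034 373.29693836]]
0.1 [[450.67863226 362.9447463 ]]
```

View pics/c4.png

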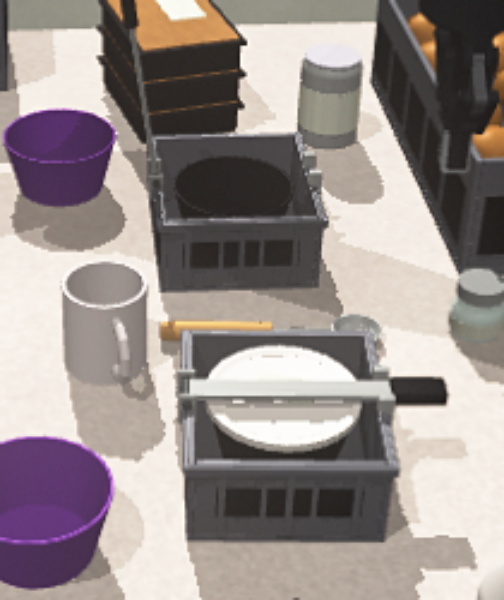

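The lidded carrier's bar is level in its fork. The tab tip is at about (447,385), and I predicted (449,384) for closed. The other bar still stands open, the gripper is clear, and nothing else has moved.

```bash
python3 -c "
from plant import *
print(sign_off())"
```

```text
the job is handed in; nothing more can be done
None
```

I closed the hold-down bar on the right-hand carrier (the one with the lidded bowl) fully into its catch and released it; the other carrier's bar is still open, nothing else was visibly disturbed, and the job is handed in, though sign-off returned no verdict.

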